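# Put the downlights back in their own trays

### The job

Three ceiling downlights lie in the wrong blue trays. Move them, one at a time, so that each ends in the middle of the tray of its own shape (round in round, square in square, oblong in oblong), face down and flat, the square and the oblong one in line with the sides of their trays; first park one of them in the middle of the empty cork pad to make room. Set them down gently without dropping or tipping them over, and leave the bottle, the jar and the spool where they are.

Things in the scene. Friction and masses are not known exactly. Their poses are not given: they have to be found in the camera images.
- round_lamp: Downlight with a round white trim, 90 mm across; heat sink a cylinder 52 mm across and 48 mm tall. About 0.25 kg. At the start it lies in the square tray. It lies face down: the trim is an 8 mm thick plate at the bottom, the finned aluminium heat sink stands on its middle and is the part to grip; total height 56 mm. Origin: centre of the underside; z up.
- square_lamp: Downlight with a square white trim, 84 x 84 mm (sides along its x and y); heat sink 50 x 50 mm, sides along x and y, 48 mm tall. About 0.25 kg. At the start it lies in the oblong tray. It lies face down: the trim is an 8 mm thick plate at the bottom, the finned aluminium heat sink stands on its middle and is the part to grip; total height 56 mm. Origin: centre of the underside; z up.
- oblong_lamp: Downlight with an oblong white trim, 100 mm along its x, 60 mm along its y; heat sink 76 mm along x, 42 mm along y, 48 mm tall (grip across y). About 0.25 kg. At the start it lies in the round tray. It lies face down: the trim is an 8 mm thick plate at the bottom, the finned aluminium heat sink stands on its middle and is the part to grip; total height 56 mm. Origin: centre of the underside; z up.
- round_tray: Shallow round blue tray, 138 mm outside and 130 mm inside. Rim 14 mm high, walls 4 mm thick, floor 4 mm thick; fixed to the bench. Origin: centre of the underside, on the bench; z up.
- square_tray: Shallow square blue tray, inside 116 x 116 mm, outside 124 x 124 mm, sides along its x and y. Rim 14 mm high, walls 4 mm thick, floor 4 mm thick; fixed to the bench. Origin: centre of the underside, on the bench; z up.
- oblong_tray: Shallow oblong blue tray, inside 150 mm along its x and 106 mm along its y, outside 158 x 114 mm. Rim 14 mm high, walls 4 mm thick, floor 4 mm thick; fixed to the bench. Origin: centre of the underside, on the bench; z up.
- pad: Flat square cork pad without a rim, 150 x 150 mm, 4 mm thick, empty at the start; fixed to the bench. Origin: centre of the underside, on the bench.
- bottle: Bystander: clear bottle with a white cap, 60 mm across, 150 mm tall, standing; origin: centre of the underside.
- jar: Bystander: amber jar with a steel cap, 50 mm across, 60 mm tall, standing; origin: centre of the underside.
- spool: Bystander: grey spool standing on its end, 60 mm across, 50 mm tall; origin: centre of the underside.

How it is judged (in metres and radians):
On the way:
1. one of the downlights has been parked on the cork pad and let go (((horizontal distance between round_lamp and pad below 0.04 m and z of round_lamp in the frame of pad below 0.009 m and angle between round_lamp's own z axis and vertical below 0.1 rad and linear speed of round_lamp below 0.02 m/s and contact force between round_lamp and the fingers below 0.1 N) or (horizontal distance between square_lamp and pad below 0.04 m and z of square_lamp in the frame of pad below 0.009 m and angle between square_lamp's own z axis and vertical below 0.1 rad and linear speed of square_lamp below 0.02 m/s and contact force between square_lamp and the fingers below 0.1 N) or (horizontal distance between oblong_lamp and pad below 0.04 m and z of oblong_lamp in the frame of pad below 0.009 m and angle between oblong_lamp's own z axis and vertical below 0.1 rad and linear speed of oblong_lamp below 0.02 m/s and contact force between oblong_lamp and the fingers below 0.1 N))), for 0.2 s.
At the end, for the whole second after the job is handed in: Each downlight lies face down and flat on the floor of the tray of its own shape, its centre within 12 mm of the tray's centre, the square one's sides within 0.2 rad of its tray's sides, the oblong one's length within 0.2 rad of its tray's length; all are released and at rest (horizontal distance between round_lamp and round_tray below 0.012 m and z of round_lamp in the frame of round_tray below 0.008 m and angle between each of round_lamp, square_lamp, oblong_lamp's own z axis and vertical below 0.08 rad and linear speed of each of round_lamp, square_lamp, oblong_lamp below 0.02 m/s and angular speed of each of round_lamp, square_lamp, oblong_lamp below 0.2 rad/s and contact force between each of round_lamp, square_lamp, oblong_lamp and the fingers below 0.1 N and horizontal distance between square_lamp and square_tray below 0.012 m and z of square_lamp in the frame of square_tray below 0.008 m and horizontal distance between oblong_lamp and oblong_tray below 0.012 m and z of oblong_lamp in the frame of oblong_tray below 0.008 m and (angle between the x axis of square_lamp and the x axis of square_tray, either way round below 0.2 rad or angle between the x axis of square_lamp and the y axis of square_tray, either way round below 0.2 rad) and angle between the x axis of oblong_lamp and the x axis of oblong_tray, either way round below 0.2 rad); the robot touches nothing.
It fails at once if the bottle, the jar or the spool is moved by more than 20 mm or tipped (distance of any of bottle, jar, spool from where it was at the start of the episode above 0.02 m or angle between any of bottle, jar, spool's own z axis and vertical above 0.3 rad).
It fails at once if a downlight is tipped over (angle between any of round_lamp, square_lamp, oblong_lamp's own z axis and vertical above 0.7 rad).
It fails at once if a downlight is dropped (from more than about 30 mm) ((linear speed of round_lamp above 0.8 m/s and contact force between round_lamp and the fingers below 0.1 N) or (linear speed of square_lamp above 0.8 m/s and contact force between square_lamp and the fingers below 0.1 N) or (linear speed of oblong_lamp above 0.8 m/s and contact force between oblong_lamp and the fingers below 0.1 N)).
It also fails if it takes over 120 s, if anything falls off the work surface, if the arm or the gripper's body presses on something with over 40 N, if the wrist force passes 120 N, or if a joint passes its speed limit or range.

### The arm

A 6-joint arm with a two-finger parallel gripper is mounted at the origin on the work surface. World frame = base frame: x ahead of the robot, y to its left, z up, the work surface at z = 0. Lengths are in m, angles in degrees, forces in N, time in s.
With the tool pointing down it reaches from about 0.25 to 0.725 m from the base axis. Payload 9.7 kg.
Tool frame: the origin (TCP) lies between the finger pads; the fingertips stand 11 mm ahead of it and the grasp point (between the pads) lies 8 mm behind it; y points along the fingers, x is the direction in which the jaws open and shut, and the axes are right-handed (so a half turn about y gives the same grasp; the last joint's range is limited). The gripper opens to 85 mm and grips with 20 to 120 N. Pads are 22 mm wide; open, the fingers measure 114 mm over their backs; the gripper's body (76 mm by 85 mm) begins 54 mm behind the grasp point. The pads swing forward as they close: fully open they stand 13 mm farther back than shut.
Start: joints at [-74.886, 4.979, 10.078, 95.1, 0, 90], TCP at [0.143, -0.531, 0.242] pointing down, gripper open.
Joint ranges: [-179.16, 179.16], [-48.56, 103.87], [-65.8, 70.77], [-126.05, 130.52], [-82.76, 87.17], [-180, 180]. Speed limits (degrees/s): [127.2, 127.2, 147.25, 180, 180, 180].

### API

Orientations are given as [roll, pitch, yaw] about the fixed x, y, z axes, in that order (R = Rz(yaw) Ry(pitch) Rx(roll)).
In Python, from workcell import bot, vision gives the robot as it stands. The module is installed in compiled form; this text tells all that it offers.
- The arm moves only by the shell command python3 -m crank 'ROWS' [OPENING] [FORCE]. ROWS is text: rows parted by semicolons, each of 6 numbers parted by spaces: the shift along the tool's x, y, z in m, then the turn, a rotation vector about the tool's x, y, z in rad. A call has 1 to 8 rows; each row is the pose to reach, as a shift and turn from the pose commanded when the call began, along the tool's axes at that moment; what a row does not reach only later rows make up. A row lasts 1/10 s, in which the tool goes at most 50 mm and 8.59 degrees, less where a joint would pass 70% of its speed; a pose out of reach is approached as far as the arm can. A call with a gripper value outside its range is refused whole. OPENING is the gripper's target within -1 to 1 (shut at 1, half-way at 0, fully open at -1), set as the call begins (- or left out, the last holds). The fingers move at their own pace and stop on an object; FORCE is the grip in N (left out, the last holds). Time passes only in rows, so rows that repeat a pose let the fingers close. It gives the time, the measured TCP pose, the force and the opening at its end, in the units of the state.
- bot.get_obs(): the state, without advancing time (a new reading comes with each control period).
- vision.camera(name): name is "scene" or "top" or "wrist"; returns the picture (480x640x3 uint8, red, green, blue); there is no depth.
- vision.get_calibration(name): a dict with "fx", "fy", "cx", "cy" (pixels), "distortion" ([k1, k2, p1, p2, k3] as OpenCV has them; the pictures are not rectified), "rvec" (rotation vector, rad) and "tvec" (3), from world to camera coordinates, as OpenCV has them. Camera axes: x right, y down, z forward; pixel columns grow to the right and rows downward; lengths in m; the calibration is good to about 2 mm. A picture is of the moment at which its call begins: read the wrist's pose just before it. get_calibration takes no time and is no camera call; for the wrist camera it gives the pose at the moment of the call.
- bot.job_done(): hands the job in, once; it reports no verdict.
The state is a dict: "time": time; "q": joint angles; "qd": joint speeds; "joint_efforts": joint torques, N m; "ee_pos": TCP position; "tcp_rot": TCP orientation; "wrist_force": force on the tool from outside, world axes, zero at the start; "torque": the same for the moment, N m; "opening": finger opening in m.
Only numpy, scipy, OpenCV 4.12 (cv2) and the standard library are available. Lean on these libraries where they do the work, as an engineer would, in place of code of your own. Each camera call takes 0.05 s, during which the arm holds its last target. There are 200 camera calls.

## Working session

There is one attempt and no reset: what is moved stays moved. The work goes in short steps, Python scripts to look and compute and a shell command to move; the robot and the scene stay as the last step left them, time stands still between calls to the robot, and variables do not carry over. Pictures are saved under pics/ and viewed, about 12 in all and at most 16, crops included, and the job is handed in when it is done.

```bash
mkdir -p pics; python3 - <<'E'
from workcell import bot, vision
import cv2
print(bot.get_obs())
for n in ("top","scene"):
    cv2.imwrite(f"pics/{n}0.png",vision.camera(n)[:,:,::-1]); print(n,vision.get_calibration(n))
E
```

```text
{'time': 0.0, 'q': array([-7.48852713e+01,  5.01157227e+00,  1.00343697e+01,  9.50996302e+01,
        1.42898891e-03,  9.00021815e+01]), 'qd': array([-0.02818219, -0.06717151,  0.03832232, -0.0499907 , -0.03598188,
       -0.06313334]), 'joint_efforts': array([ 1.48746716e-03, -5.20401835e+01,  4.64788413e+01,  1.71105325e-02,
        2.27067871e-04,  4.96515895e-06]), 'ee_pos': array([ 0.14336448, -0.53076362,  0.24157777]), 'tcp_rot': array([-8.99985739e+01,  7.68327877e-02, -7.48874528e+01]), 'wrist_force': array([-0.50774936,  0.26341222,  0.66737425]), 'torque': array([ 0.03929461,  0.00729526, -0.0072249 ]), 'opening': 0.08552238571994297}
top {'fx': 509.9547826932801, 'fy': 509.9547826932801, 'cx': 336.6571625710138, 'cy': 233.4555523279755, 'distortion': array([-0.05139014,  0.        ,  0.        ,  0.        ,  0.        ]), 'rvec': array([ 2.14583274, -2.09763446,  0.2019358 ]), 'tvec': array([-0.01422307,  0.56025584,  0.9145351 ])}
scene {'fx': 580.9318468323547, 'fy': 580.9318468323547, 'cx': 309.8436633804337, 'cy': 245.51017965012403, 'distortion': array([0.0312725, 0.       , 0.       , 0.       , 0.       ]), 'rvec': array([ 1.63179261,  2.14154531, -0.66656623]), 'tvec': array([ 0.14948744, -0.42897418,  1.57457735])}
```

View pics/top0.png

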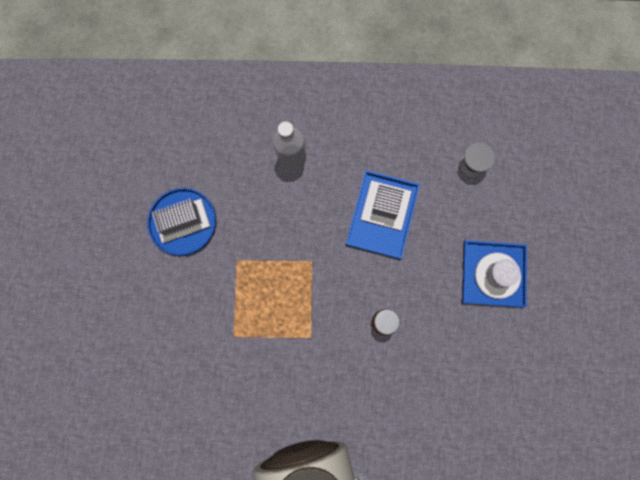

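View pics/scene0.png

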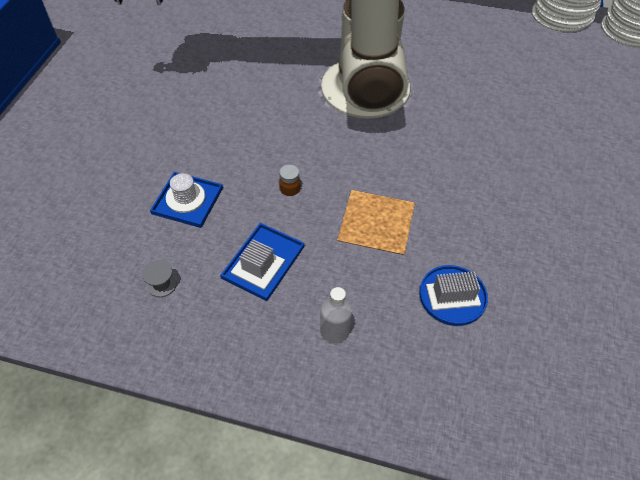

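Top view: oblong lamp in the round tray (182,222), square lamp in the oblong tray (383,215), round lamp in the square tray (495,274). The pad is at (273,299), bottle at (287,150), jar at (386,322) and spool at (478,160). Next I'll fit the poses.

```bash
cat > h.py <<'E'
from workcell import bot, vision
import numpy as np, cv2
from scipy.spatial.transform import Rotation as Ro
from scipy.optimize import minimize
def proj(P,c):
    K=np.array([[c['fx'],0,c['cx']],[0,c['fy'],c['cy']],[0,0,1]])
    return cv2.projectPoints(np.asarray(P,float).reshape(-1,3),c['rvec'],c['tvec'],K,c['distortion'])[0][:,0]
def ray(px,c,z):
    K=np.array([[c['fx'],0,c['cx']],[0,c['fy'],c['cy']],[0,0,1]])
    n=cv2.undistortPoints(np.asarray(px,float).reshape(-1,1,2),K,c['distortion'])[:,0]
    R=cv2.Rodrigues(c['rvec'])[0]; C=-R.T@c['tvec']; d=np.c_[n,np.ones(len(n))]@R
    return (C+d*((z-C[2])/d[:,2])[:,None])[:,:2]
def outline(kind,a,b=0):
    if kind=='r':
        t=np.linspace(0,2*np.pi,48,endpoint=False); return np.c_[np.cos(t),np.sin(t)]*a/2
    return np.array([[-a,-b],[a,-b],[a,b],[-a,b]])/2
LAMP={'round':(outline('r',.09),outline('r',.052)),'square':(outline('s',.084,.084),outline('s',.05,.05)),'oblong':(outline('s',.1,.06),outline('s',.076,.042))}
def place(o,p,z):
    c,s=np.cos(p[2]),np.sin(p[2]); q=o@np.array([[c,s],[-s,c]])+p[:2]; return np.c_[q,np.full(len(q),z)]
S=4
def fill(polys,c,shape):
    m=np.zeros((shape[0]*S,shape[1]*S),np.uint8)
    for P in polys:
        h=cv2.convexHull(((proj(P,c)+.5)*S-.5).astype(np.float32)); cv2.fillConvexPoly(m,np.round(h).astype(np.int32),1)
    return cv2.resize(m.astype(np.float32),shape[::-1],interpolation=cv2.INTER_AREA)
def masks(img):
    h=cv2.cvtColor(img,cv2.COLOR_RGB2HSV); f=img.astype(float)
    blue=((h[...,1]>140)&(abs(h[...,0].astype(int)-112)<14)).astype(np.float32)
    white=((h[...,1]<50)&(h[...,2]>190)).astype(np.float32)
    return blue,white
def fitlamp(name,p0,views,zf=.004):
    """views: list of (image,calib); pose x,y,yaw"""
    mk=[masks(i)+(c,) for i,c in views]
    def cost(p):
        t,s=LAMP[name]; e=0
        for b,w,c in mk:
            T=fill([np.r_[place(t,p,zf),place(t,p,zf+.008)]],c,b.shape); H=fill([np.r_[place(s,p,zf+.008),place(s,p,zf+.056)]],c,b.shape)
            U=np.maximum(T,H); near=fill([place(outline('r',.17),p,zf+.004)],c,b.shape)
            e+=(b*U).sum()+(w*(1-U)*near).sum()+.3*(T*(1-H)*(1-w)).sum()
        return e
    best=None
    for a in ([0] if name=='round' else [-.25,0,.25]):
        q=np.array(p0,float)+[0,0,a]
        sx=np.array([q,q+[.012,0,0],q+[0,.012,0],q+[0,0,.2]])
        r=minimize(cost,q,method='Nelder-Mead',options=dict(initial_simplex=sx,xatol=2e-4,fatol=.5))
        if best is None or r.fun<best.fun: best=r
    return best.x,best.fun
def go(x,y,z,yaw=None):
    """shift and rotvec in tool axes to target TCP (pointing down, jaw axis yaw in deg mod 180)"""
    o=bot.get_obs(); R=Ro.from_euler('xyz',o['tcp_rot'],degrees=True)
    y0=o['tcp_rot'][2]
    yaw=y0 if yaw is None else y0+((yaw-y0+90)%180-90)
    s=R.apply(np.array([x,y,z])-o['ee_pos'],inverse=True)
    v=(R.inv()*Ro.from_euler('xyz',[-90,0,yaw],degrees=True)).as_rotvec()
    print('at',o['ee_pos'].round(4),'yaw',y0.round(1),'q6',o['q'][5].round(1),'-> yaw',round(yaw,1),'shift',s.round(4),'turn',v.round(3),'dist',np.linalg.norm(s).round(3))
E
python3 - <<'E'
from h import *
views=[]
img=cv2.imread('pics/top0.png')[:,:,::-1].copy(); ct=vision.get_calibration('top')
sc=cv2.imread('pics/scene0.png')[:,:,::-1].copy(); cs=vision.get_calibration('scene')
for n,(i,c) in {'top':(img,ct),'scene':(sc,cs)}.items():
    b,w=masks(i); k=cv2.morphologyEx(b.astype(np.uint8),cv2.MORPH_CLOSE,np.ones((3,3)))
    for ct_ in cv2.findContours(k,cv2.RETR_EXTERNAL,cv2.CHAIN_APPROX_NONE)[0]:
        if cv2.contourArea(ct_)<1000: continue
        P=ray(cv2.convexHull(ct_)[:,0].astype(float),c,.012); r=cv2.minAreaRect((P*1000).astype(np.float32)); print(n,'tray',r)
h=cv2.cvtColor(img,cv2.COLOR_RGB2HSV); pm=((h[...,0]<25)&(h[...,1]>120)).astype(np.uint8)
cc=max(cv2.findContours(pm,cv2.RETR_EXTERNAL,cv2.CHAIN_APPROX_NONE)[0],key=cv2.contourArea)
print('pad',cv2.minAreaRect((ray(cc[:,0],ct,.004)*1000).astype(np.float32)))
for n,px,z in (('bottle',(286,129),.15),('jar',(387,322),.06),('spool',(479,157),.05)): print(n,ray([px],ct,z))
for n,px in (('round',(500,275)),('square',(386,206)),('oblong',(181,220))):
    p0=np.r_[ray([px],ct,.012)[0],0]
    p0[2]={'round':0,'square':-.15,'oblong':-1.3}[n]
    for v in ([(img,ct)],[(sc,cs)],[(img,ct),(sc,cs)]):
        p,e=fitlamp(n,p0,v); print(n,p.round(4),np.degrees(p[2]).round(1),round(e,1))
E
```

```text
top tray ((496.1820983886719, -312.89794921875), (125.1043930053711, 124.09021759033203), 86.85494232177734)
top tray ((586.1050415039062, 309.6941833496094), (137.56253051757812, 134.94158935546875), 36.73750686645508)
top tray ((610.7711791992188, -92.57174682617188), (112.1292495727539, 159.55996704101562), 76.14088439941406)
scene tray ((589.8240356445312, 311.7828674316406), (142.7619171142578, 136.20648193359375), 9.095147132873535)
scene tray ((613.9287109375, -90.88162231445312), (118.06686401367188, 163.5819091796875), 76.47367858886719)
scene tray ((500.1408996582031, -311.44140625), (129.8007354736328, 132.495849609375), 86.98655700683594)
scene tray ((110.39368438720703, -934.85791015625), (511.0271911621094, 159.6405792236328), 31.659576416015625)
pad ((438.5050354003906, 120.10861206054688), (147.11447143554688, 146.33877563476562), 0.7456812858581543)
bottle [[0.72900067 0.09266525]]
jar [[ 0.39650396 -0.09721026]]
spool [[ 0.72106233 -0.27877916]]
round [ 0.4928 -0.3203  0.0687] 3.9 96.1
round [ 0.4907 -0.3196  0.0742] 4.2 71.9
round [ 0.4921 -0.3199  0.0393] 2.2 178.0
square [ 0.6296 -0.0986 -0.2437] -14.0 87.7
square [ 0.6291 -0.0978 -0.2402] -13.8 92.7
square [ 0.6292 -0.0982 -0.2422] -13.9 183.2
oblong [ 0.5884  0.3107 -1.1951] -68.5 94.6
oblong [ 0.5875  0.3113 -1.1836] -67.8 105.4
oblong [ 0.5877  0.3113 -1.1905] -68.2 205.9
```

```bash
python3 -c "
from h import *
go(.492,-.32,.15,-30)"
```

```text
at [ 0.1434 -0.5308  0.2417] yaw -74.9 q6 90.0 -> yaw -30.0 shift [-0.1125  0.0918  0.3915] turn [-0.    -0.783 -0.001] dist 0.418
```

```bash
python3 -m crank '-.012 .01 .04 0 -.1 0;-.026 .021 .085 0 -.2 0;-.04 .032 .13 0 -.3 0;-.053 .043 .175 0 -.4 0;-.066 .054 .22 0 -.5 0;-.08 .065 .265 0 -.6 0;-.093 .076 .31 0 -.7 0;-.104 .085 .355 0 -.783 0' -1; python3 -c "
from h import *
go(.492,-.32,.037,-30)"
```

```text
time: 0.9
ee_pos: [0.4603, -0.3364, 0.1564]
tcp_rot: [-90.0, 0.0, -29.8]
wrist_force: [-0.7, -1.9, -0.6]
opening: 0.0853
at [ 0.4603 -0.3364  0.1564] yaw -29.8 q6 83.6 -> yaw -30.0 shift [0.0195 0.1194 0.03  ] turn [-0.     0.004 -0.001] dist 0.125
```

```bash
python3 -m crank '.0195 .01 .03 0 0 0;.0195 .04 .03 0 0 0;.0195 .07 .03 0 0 0;.0195 .095 .03 0 0 0;.0195 .111 .03 0 0 0;.0195 .119 .03 0 0 0;.0195 .119 .03 0 0 0' -1; python3 -c "
from h import *
go(.492,-.32,.037,-30)
c=vision.get_calibration('wrist');i=vision.camera('wrist');cv2.imwrite('pics/w1.png',i[:,:,::-1]);print(c['tvec'],c['rvec'],c['fx'])"
```

```text
time: 1.6
ee_pos: [0.4903, -0.3214, 0.0371]
tcp_rot: [-90.0, 0.1, -30.0]
wrist_force: [-0.3, 0.1, 0.7]
opening: 0.0854
at [ 0.4903 -0.3214  0.0371] yaw -30.0 q6 86.8 -> yaw -30.0 shift [0.0008 0.0001 0.0021] turn [-0.    -0.    -0.002] dist 0.002
[-0.58447535 -0.00674791  0.1752604 ] [-2.73936612  0.73462081  0.1186789 ] 383.87316158846795
```

View pics/w1.png

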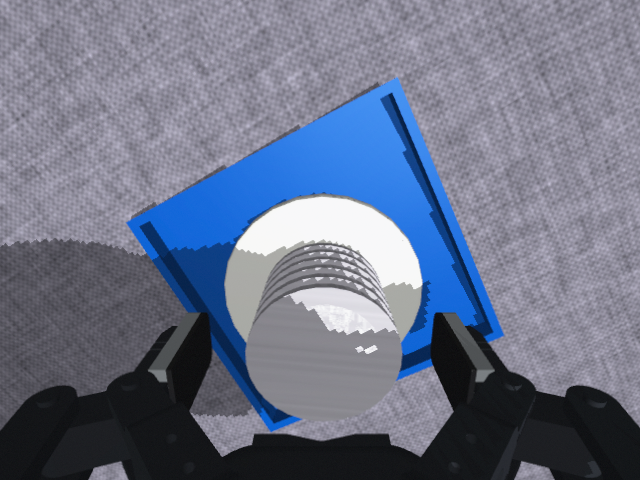

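Wrist view: the heat sink (centre column about 323) is between the fingers (columns 210 to 435), so I'll close.

```bash
python3 -m crank '.0008 0 .002 0 0 0;.0008 0 .002 0 0 0;.0008 0 .002 0 0 0;.0008 0 .002 0 0 0;.0008 0 .002 0 0 0;.0008 0 .002 0 0 0;.0008 0 .002 0 0 0;.0008 0 .002 0 0 0' 1 40;  python3 -m crank '0 0 0 0 0 0;0 0 0 0 0 0;0 -.01 0 0 0 0;0 -.03 0 0 0 0;0 -.06 0 0 0 0;0 -.09 0 0 0 0;0 -.11 0 0 0 0;0 -.11 0 0 0 0'; python3 -c "
from h import *
go(.4385,.120,.15,-30)"
```

```text
time: 2.45
ee_pos: [0.4932, -0.3207, 0.0395]
tcp_rot: [-90.0, -0.1, -30.0]
wrist_force: [-0.6, 0.1, 5.5]
opening: 0.0513
time: 3.25
ee_pos: [0.4936, -0.3212, 0.1518]
tcp_rot: [-90.0, -0.3, -30.0]
wrist_force: [0.5, -0.5, -2.9]
opening: 0.051
at [ 0.4936 -0.3212  0.1518] yaw -30.0 q6 87.0 -> yaw -30.0 shift [-0.2685  0.0004  0.3544] turn [ 0.    -0.     0.005] dist 0.445
```

```bash
python3 -m crank '-.015 0 .02 0 0 0;-.04 0 .053 0 0 0;-.067 0 .089 0 0 0;-.094 0 .124 0 0 0;-.121 0 .159 0 0 0;-.148 0 .195 0 0 0;-.175 0 .23 0 0 0;-.201 0 .266 0 0 0';  python3 -m crank '-.025 0 .033 0 0 0;-.045 0 .06 0 0 0;-.06 0 .08 0 0 0;-.0675 0 .0885 0 0 0;-.0675 0 .0885 0 0 0;-.0675 0 .0885 0 0 0'; python3 -c "
from h import *
go(.4385,.120,.042,-30)"
```

```text
time: 4.05
ee_pos: [0.4505, 0.0119, 0.1471]
tcp_rot: [-90.0, 0.1, -30.0]
wrist_force: [2.2, 0.7, -1.6]
opening: 0.0512
time: 4.65
ee_pos: [0.4373, 0.1203, 0.1477]
tcp_rot: [-90.1, 0.0, -30.0]
wrist_force: [-0.5, -0.3, -1.5]
opening: 0.0507
at [0.4373 0.1203 0.1477] yaw -30.0 q6 135.4 -> yaw -30.0 shift [0.0012 0.1057 0.0005] turn [ 0.001 -0.    -0.   ] dist 0.106
```

```bash
python3 -m crank '0 .03 0 0 0 0;0 .06 0 0 0 0;0 .085 0 0 0 0;0 .097 0 0 0 0;0 .103 0 0 0 0;0 .105 0 0 0 0;0 .107 0 0 0 0;0 .107 0 0 0 0'
```

```text
time: 5.45
ee_pos: [0.438, 0.1209, 0.042]
tcp_rot: [-89.9, -0.1, -30.0]
wrist_force: [0.1, 0.8, -2.4]
opening: 0.0511
```

```bash
python3 -m crank '0 .001 0 0 0 0;0 .002 0 0 0 0;0 .003 0 0 0 0;0 .003 0 0 0 0'; python3 -m crank '0 0 0 0 0 0;0 0 0 0 0 0;0 0 0 0 0 0;0 0 0 0 0 0;0 0 0 0 0 0;0 0 0 0 0 0;0 0 0 0 0 0' -1;python3 -m crank '0 -.02 0 0 0 0;0 -.06 0 0 0 0;0 -.1 0 0 0 0;0 -.13 0 0 0 0;0 -.13 0 0 0 0;0 -.13 0 0 0 0'; python3 -c "
from h import *
i=vision.camera('wrist');cv2.imwrite('pics/w2.png',i[:,:,::-1])
go(.629,-.098,.17,-14);go(.629,-.098,.17,76);print(bot.get_obs()['q'])"
```

```text
time: 5.85
ee_pos: [0.4378, 0.121, 0.0395]
tcp_rot: [-89.9, -0.0, -30.0]
wrist_force: [-4.4, -1.2, 7.3]
opening: 0.051
time: 6.55
ee_pos: [0.4375, 0.1208, 0.0383]
tcp_rot: [-90.0, 0.0, -30.0]
wrist_force: [0.9, -0.3, -0.2]
opening: 0.0851
time: 7.15
ee_pos: [0.4378, 0.1209, 0.1686]
tcp_rot: [-90.0, -0.0, -30.0]
wrist_force: [0.7, 0.1, -1.1]
opening: 0.0853
at [0.4374 0.1208 0.1677] yaw -30.0 q6 135.5 -> yaw -14.0 shift [ 0.2754 -0.0024 -0.0935] turn [ 0.   -0.28 -0.  ] dist 0.291
at [0.4374 0.1208 0.1677] yaw -30.0 q6 135.5 -> yaw -104.0 shift [ 0.2754 -0.0024 -0.0935] turn [ 1.000e-03  1.291e+00 -0.000e+00] dist 0.291
[ 1.54362049e+01 -9.03595465e+00 -1.17973761e+01  8.72695058e+01
  8.16640841e-04  1.35462213e+02]
```

View pics/w2.png

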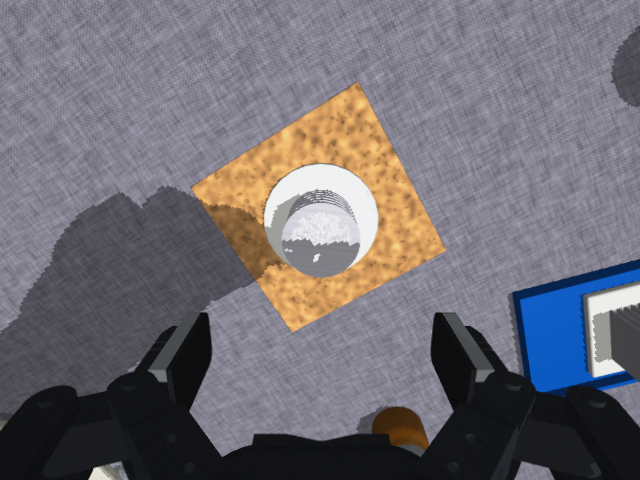

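The round lamp lies centred on the pad (trim centre about (321,218)). Next is the square lamp.

```bash
python3 -m crank '.03 0 -.01 0 -.05 0;.07 0 -.023 0 -.1 0;.11 0 -.037 0 -.15 0;.15 0 -.051 0 -.2 0;.19 0 -.064 0 -.25 0;.23 0 -.078 0 -.28 0;.2754 0 -.0935 0 -.28 0;.2754 0 -.0935 0 -.28 0'; python3 -m crank '0 0 0 0 0 0'; python3 -c "
from h import *
c=vision.get_calibration('wrist');i=vision.camera('wrist')
print(fitlamp('square',[.629,-.098,-.24],[(i,c)]))
go(.629,-.098,.038,-14)"
```

```text
time: 8.0
ee_pos: [0.6307, -0.1017, 0.1636]
tcp_rot: [-90.1, 0.3, -14.2]
wrist_force: [-2.1, 0.6, -1.4]
opening: 0.0857
time: 8.1
ee_pos: [0.6287, -0.0987, 0.1655]
tcp_rot: [-90.0, 0.2, -14.1]
wrist_force: [0.2, 0.2, 0.2]
opening: 0.0856
(array([ 0.62945294, -0.09644141, -0.24670888]), np.float64(710.4749755859375))
at [ 0.6285 -0.0979  0.1665] yaw -14.0 q6 95.2 -> yaw -14.0 shift [0.0009 0.1285 0.    ] turn [ 0.    -0.    -0.003] dist 0.129
```

```bash
python3 -m crank '.001 .03 .001 0 0 0;.001 .065 .001 0 0 0;.001 .095 .001 0 0 0;.001 .115 .001 0 0 0;.001 .124 .001 0 0 0;.001 .128 .001 0 0 0;.001 .128 .001 0 0 0;.001 .128 .001 0 0 0' -1; python3 -m crank '0 0 0 0 0 0;0 0 0 0 0 0;0 0 0 0 0 0;0 0 0 0 0 0;0 0 0 0 0 0;0 0 0 0 0 0;0 0 0 0 0 0;0 0 0 0 0 0' 1 40;  python3 -m crank '0 0 0 0 0 0;0 0 0 0 0 0;0 -.01 0 0 0 0;0 -.03 0 0 0 0;0 -.06 0 0 0 0;0 -.09 0 0 0 0;0 -.11 0 0 0 0;0 -.11 0 0 0 0'; python3 -c "
from h import *
go(.496,-.313,.15,-3.1)"
```

```text
time: 8.95
ee_pos: [0.631, -0.0971, 0.0418]
tcp_rot: [-90.0, -0.1, -14.0]
wrist_force: [0.3, 0.3, 0.2]
opening: 0.0854
time: 9.75
ee_pos: [0.6307, -0.0973, 0.041]
tcp_rot: [-90.0, -0.1, -14.0]
wrist_force: [-0.8, -0.4, 5.6]
opening: 0.0497
time: 10.55
ee_pos: [0.6315, -0.0974, 0.1536]
tcp_rot: [-90.0, -0.3, -14.0]
wrist_force: [0.3, -0.7, -2.3]
opening: 0.0492
at [ 0.6315 -0.0974  0.1536] yaw -14.0 q6 95.2 -> yaw -3.1 shift [-0.0794  0.0032 -0.242 ] turn [ 0.    -0.19   0.005] dist 0.255
```

```bash
python3 -m crank '-.008 0 -.025 0 -.03 0;-.021 0 -.065 0 -.06 0;-.034 0 -.105 0 -.09 0;-.047 0 -.145 0 -.12 0;-.06 0 -.185 0 -.15 0;-.071 0 -.215 0 -.17 0;-.078 0 -.236 0 -.19 0;-.08 0 -.242 0 -.19 0'; python3 -m crank '0 0 0 0 0 0;0 0 0 0 0 0'; python3 -c "
from h import *
go(.496,-.313,.044,-3.1)"
```

```text
time: 11.35
ee_pos: [0.4925, -0.3142, 0.1486]
tcp_rot: [-90.0, 0.1, -3.2]
wrist_force: [-0.6, 0.4, -2.6]
opening: 0.0493
time: 11.55
ee_pos: [0.4945, -0.312, 0.1495]
tcp_rot: [-90.0, 0.0, -3.1]
wrist_force: [-0.5, 0.5, -3.0]
opening: 0.0493
at [ 0.4945 -0.312   0.1495] yaw -3.1 q6 60.8 -> yaw -3.1 shift [ 0.0016  0.1055 -0.001 ] turn [-0.001  0.    -0.001] dist 0.106
```

```bash
python3 -m crank '.001 .03 0 0 0 0;.001 .06 0 0 0 0;.001 .085 0 0 0 0;.001 .097 0 0 0 0;.001 .103 0 0 0 0;.001 .1055 0 0 0 0;.001 .1065 0 0 0 0;.001 .1065 0 0 0 0'; python3 -m crank '0 .001 0 0 0 0;0 .002 0 0 0 0;0 .003 0 0 0 0;0 .003 0 0 0 0'
```

```text
time: 12.35
ee_pos: [0.4958, -0.313, 0.0448]
tcp_rot: [-90.0, -0.1, -3.1]
wrist_force: [0.1, -0.6, -1.8]
opening: 0.0492
time: 12.75
ee_pos: [0.4954, -0.3129, 0.041]
tcp_rot: [-90.0, -0.0, -3.1]
wrist_force: [0.4, -0.6, -2.1]
opening: 0.0496
```

Not touching yet; a little lower.

```bash
python3 -m crank '0 .001 0 0 0 0;0 .002 0 0 0 0;0 .002 0 0 0 0;0 .002 0 0 0 0'; python3 -m crank '0 0 0 0 0 0;0 0 0 0 0 0;0 0 0 0 0 0;0 0 0 0 0 0;0 0 0 0 0 0;0 0 0 0 0 0;0 0 0 0 0 0' -1;python3 -m crank '0 -.02 0 0 0 0;0 -.06 0 0 0 0;0 -.1 0 0 0 0;0 -.13 0 0 0 0;0 -.13 0 0 0 0;0 -.13 0 0 0 0'; python3 -c "
from h import *
c=vision.get_calibration('wrist');i=vision.camera('wrist');cv2.imwrite('pics/w3.png',i[:,:,::-1])
print(fitlamp('square',[.496,-.313,-.05],[(i,c)]))
go(.588,.311,.17,21.8);print(bot.get_obs()['q'])"
```

```text
time: 13.15
ee_pos: [0.4954, -0.3129, 0.0409]
tcp_rot: [-90.0, -0.1, -3.1]
wrist_force: [-6.1, 4.1, 15.3]
opening: 0.0493
time: 13.85
ee_pos: [0.4953, -0.3127, 0.0387]
tcp_rot: [-90.0, 0.0, -3.1]
wrist_force: [0.3, -0.2, -0.8]
opening: 0.0854
time: 14.45
ee_pos: [0.4956, -0.3129, 0.1692]
tcp_rot: [-90.0, -0.1, -3.1]
wrist_force: [-0.1, 0.8, -1.1]
opening: 0.0856
(array([ 0.4955593 , -0.3124299 , -0.05691402]), np.float64(775.0999755859375))
at [ 0.4951 -0.3126  0.168 ] yaw -3.1 q6 60.8 -> yaw 21.8 shift [ 0.0591 -0.0018  0.6278] turn [-0.001 -0.434 -0.001] dist 0.631
[-3.22705983e+01  9.03391083e+00  6.31280652e+00  8.73222583e+01
  8.28714531e-06  6.08214775e+01]
```

View pics/w3.png

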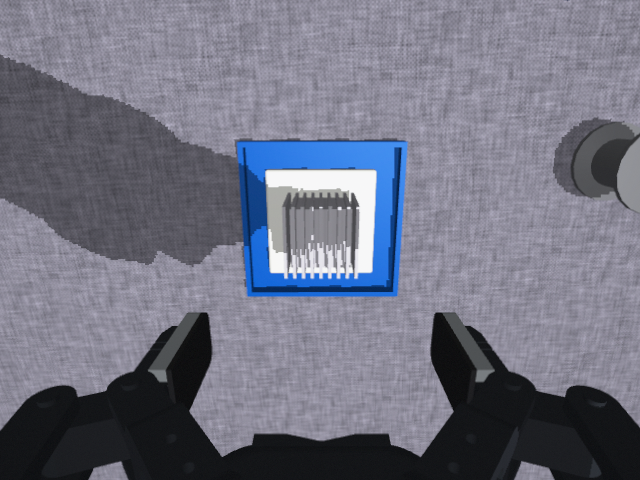

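The square lamp is centred and aligned in its tray (trim (265 to 376, 170 to 272) inside the tray (240 to 403, 142 to 293)). Next is the oblong lamp.

```bash
python3 -m crank '.003 0 .03 0 -.03 0;.007 0 .075 0 -.06 0;.012 0 .122 0 -.09 0;.016 0 .17 0 -.12 0;.02 0 .218 0 -.15 0;.025 0 .266 0 -.18 0;.03 0 .314 0 -.21 0;.034 0 .36 0 -.24 0'; python3 -c "
from h import *
go(.588,.311,.17,21.8)"
```

```text
time: 15.3
ee_pos: [0.548, 0.0469, 0.1671]
tcp_rot: [-90.0, 0.1, 10.7]
wrist_force: [1.3, -0.0, -0.3]
opening: 0.0856
at [0.548  0.0469 0.1671] yaw 10.7 q6 84.2 -> yaw 21.8 shift [ 0.0885 -0.003   0.252 ] turn [-0.    -0.193 -0.002] dist 0.267
```

```bash
python3 -m crank '.015 0 .042 0 -.03 0;.03 0 .085 0 -.06 0;.045 0 .128 0 -.1 0;.06 0 .17 0 -.13 0;.073 0 .21 0 -.16 0;.083 0 .238 0 -.193 0;.0885 0 .252 0 -.193 0;.0885 0 .252 0 -.193 0'; python3 -m crank '0 0 0 0 0 0'; python3 -c "
from h import *
c=vision.get_calibration('wrist');i=vision.camera('wrist')
print(fitlamp('oblong',[.588,.311,-1.19],[(i,c)]))
go(.588,.311,.040,21.8)"
```

```text
time: 16.1
ee_pos: [0.5883, 0.3106, 0.1661]
tcp_rot: [-90.0, 0.2, 21.8]
wrist_force: [0.2, -0.1, -0.7]
opening: 0.0854
time: 16.2
ee_pos: [0.5885, 0.3085, 0.1672]
tcp_rot: [-90.0, 0.1, 21.7]
wrist_force: [0.9, -0.5, -0.7]
opening: 0.0854
(array([ 0.58827167,  0.31277251, -1.19709587]), np.float64(656.6375122070312))
at [0.5887 0.308  0.1678] yaw 21.7 q6 95.9 -> yaw 21.8 shift [0.0007 0.1278 0.0031] turn [ 0.    -0.002 -0.002] dist 0.128
```

```bash
python3 -m crank '.001 .03 .004 0 0 0;.001 .065 .004 0 0 0;.001 .095 .004 0 0 0;.001 .115 .004 0 0 0;.001 .124 .004 0 0 0;.001 .127 .004 0 0 0;.001 .127 .004 0 0 0;.001 .127 .004 0 0 0' -1; python3 -m crank '0 0 0 0 0 0;0 0 0 0 0 0;0 0 0 0 0 0;0 0 0 0 0 0;0 0 0 0 0 0;0 0 0 0 0 0;0 0 0 0 0 0;0 0 0 0 0 0' 1 40;  python3 -m crank '0 0 0 0 0 0;0 0 0 0 0 0;0 -.01 0 0 0 0;0 -.03 0 0 0 0;0 -.06 0 0 0 0;0 -.09 0 0 0 0;0 -.11 0 0 0 0;0 -.11 0 0 0 0'; python3 -c "
from h import *
go(.48,.1,.15,40);go(.611,-.0922,.15,76)"
```

```text
time: 17.05
ee_pos: [0.5892, 0.3131, 0.0434]
tcp_rot: [-90.0, -0.1, 21.7]
wrist_force: [-1.1, -1.2, 0.9]
opening: 0.0853
time: 17.85
ee_pos: [0.5887, 0.3131, 0.0423]
tcp_rot: [-90.0, -0.0, 21.7]
wrist_force: [0.3, 0.4, 6.4]
opening: 0.0417
time: 18.65
ee_pos: [0.5894, 0.3135, 0.1552]
tcp_rot: [-90.0, -0.3, 21.7]
wrist_force: [-0.2, -0.5, -1.0]
opening: 0.0415
at [0.5894 0.3135 0.1552] yaw 21.7 q6 96.3 -> yaw 40.0 shift [-0.1807  0.0043 -0.1578] turn [ 0.    -0.319  0.005] dist 0.24
at [0.5894 0.3135 0.1552] yaw 21.7 q6 96.3 -> yaw 76.0 shift [-0.1301  0.0044 -0.3849] turn [ 0.002 -0.947  0.004] dist 0.406
```

```bash
python3 -m crank '-.015 0 -.015 0 -.05 0;-.04 0 -.04 0 -.12 0;-.068 0 -.07 0 -.2 0;-.097 0 -.1 0 -.28 0;-.125 0 -.128 0 -.36 0;-.148 0 -.15 0 -.44 0;-.162 0 -.165 0 -.5 0;-.162 0 -.165 0 -.5 0'; python3 -m crank '0 0 0 0 0 0'; python3 -c "
from h import *
go(.611,-.0922,.15,76)"
```

```text
time: 19.45
ee_pos: [0.4977, 0.0977, 0.1506]
tcp_rot: [-89.9, 0.1, 50.3]
wrist_force: [0.2, 0.6, -1.6]
opening: 0.0414
time: 19.55
ee_pos: [0.4987, 0.0996, 0.1508]
tcp_rot: [-90.0, 0.0, 50.3]
wrist_force: [0.0, -1.1, -1.7]
opening: 0.0413
at [0.4987 0.0996 0.1508] yaw 50.3 q6 51.0 -> yaw 76.0 shift [-0.0757  0.0007 -0.2089] turn [-0.001 -0.449 -0.   ] dist 0.222
```

```bash
python3 -m crank '-.008 0 -.02 0 -.05 0;-.02 0 -.055 0 -.12 0;-.034 0 -.095 0 -.2 0;-.048 0 -.135 0 -.28 0;-.062 0 -.172 0 -.36 0;-.072 0 -.2 0 -.42 0;-.0757 0 -.209 0 -.449 0;-.0757 0 -.209 0 -.449 0'; python3 -m crank '0 0 0 0 0 0;0 0 0 0 0 0'; python3 -c "
from h import *
go(.611,-.0922,.047,76)"
```

```text
time: 20.35
ee_pos: [0.6124, -0.0923, 0.15]
tcp_rot: [-89.9, 0.0, 76.0]
wrist_force: [-0.0, 0.2, -1.3]
opening: 0.0411
time: 20.55
ee_pos: [0.6115, -0.0906, 0.1515]
tcp_rot: [-90.0, -0.0, 76.1]
wrist_force: [-0.2, -0.2, -1.9]
opening: 0.0414
at [ 0.6115 -0.0906  0.1515] yaw 76.1 q6 5.5 -> yaw 76.0 shift [-1.700e-03  1.045e-01  1.000e-04] turn [-0.001  0.002  0.   ] dist 0.104
```

```bash
python3 -m crank '-.0015 .03 0 0 0 0;-.0015 .06 0 0 0 0;-.0015 .085 0 0 0 0;-.0015 .097 0 0 0 0;-.0015 .103 0 0 0 0;-.0015 .105 0 0 0 0;-.0015 .107 0 0 0 0;-.0015 .107 0 0 0 0'; python3 -m crank '0 .001 0 0 0 0;0 .002 0 0 0 0;0 .003 0 0 0 0;0 .003 0 0 0 0'
```

```text
time: 21.35
ee_pos: [0.6118, -0.0934, 0.0457]
tcp_rot: [-90.1, -0.0, 76.1]
wrist_force: [-0.2, -0.7, -1.1]
opening: 0.0416
time: 21.75
ee_pos: [0.6115, -0.0934, 0.0423]
tcp_rot: [-90.0, -0.0, 76.1]
wrist_force: [-1.2, -0.1, 1.9]
opening: 0.0414
```

```bash
python3 -m crank '0 .0007 0 0 0 0;0 .0013 0 0 0 0;0 .0013 0 0 0 0'; python3 -m crank '0 0 0 0 0 0;0 0 0 0 0 0;0 0 0 0 0 0;0 0 0 0 0 0;0 0 0 0 0 0;0 0 0 0 0 0;0 0 0 0 0 0' -1;python3 -m crank '0 -.02 0 0 0 0;0 -.06 0 0 0 0;0 -.1 0 0 0 0;0 -.13 0 0 0 0;0 -.13 0 0 0 0;0 -.13 0 0 0 0'; python3 -c "
from h import *
c=vision.get_calibration('wrist');i=vision.camera('wrist');cv2.imwrite('pics/w4.png',i[:,:,::-1])
print(fitlamp('oblong',[.611,-.092,-.24],[(i,c)]))
go(.4385,.1205,.17,20)"
```

```text
time: 22.05
ee_pos: [0.6115, -0.0934, 0.0422]
tcp_rot: [-90.1, -0.0, 76.1]
wrist_force: [-4.9, 1.2, 11.1]
opening: 0.0411
time: 22.75
ee_pos: [0.6113, -0.0933, 0.0404]
tcp_rot: [-90.0, -0.0, 76.1]
wrist_force: [0.1, -0.3, -0.1]
opening: 0.0852
time: 23.35
ee_pos: [0.6117, -0.0934, 0.171]
tcp_rot: [-90.1, -0.0, 76.1]
wrist_force: [-0.1, 0.1, 0.4]
opening: 0.0854
(array([ 0.61283271, -0.09224008, -0.24124693]), np.float64(444.3687744140625))
at [ 0.6112 -0.0933  0.1697] yaw 76.1 q6 5.2 -> yaw 20.0 shift [ 1.66e-01 -1.00e-04  2.19e-01] turn [-0.001  0.979 -0.   ] dist 0.275
```

View pics/w4.png

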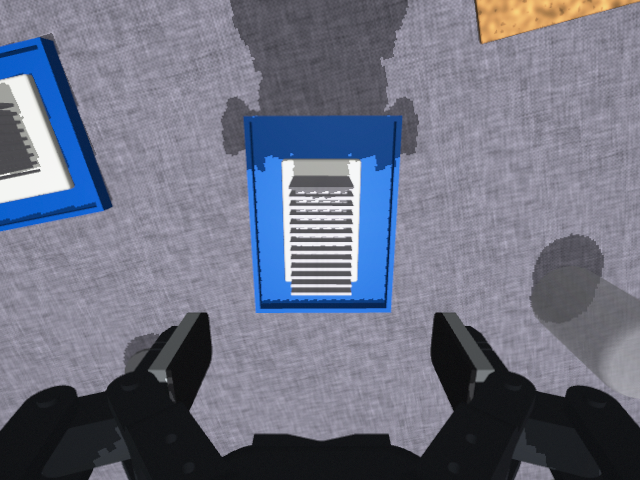

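The oblong lamp is centred and aligned (trim (283 to 358, 158 to 283) in the tray (247 to 400, 117 to 312)). Back to the round lamp.

```bash
python3 -m crank '.015 0 .02 0 .13 0;.04 0 .053 0 .27 0;.067 0 .088 0 .4 0;.093 0 .123 0 .53 0;.12 0 .158 0 .66 0;.145 0 .19 0 .8 0;.16 0 .21 0 .93 0;.166 0 .219 0 .979 0'; python3 -m crank '0 0 0 0 0 0;0 0 0 0 0 0'; python3 -c "
from h import *
c=vision.get_calibration('wrist');i=vision.camera('wrist')
print(fitlamp('round',[.438,.1205,0],[(i,c)]))
go(.4385,.1205,.038,20)"
```

```text
time: 24.2
ee_pos: [0.4367, 0.1218, 0.1691]
tcp_rot: [-90.0, 0.1, 19.8]
wrist_force: [0.2, -0.0, 0.8]
opening: 0.0852
time: 24.4
ee_pos: [0.4385, 0.1203, 0.1696]
tcp_rot: [-90.0, 0.1, 20.1]
wrist_force: [-0.6, -0.1, 0.1]
opening: 0.0857
(array([0.43800759, 0.12335523, 0.03188911]), np.float64(840.6636962890625))
at [0.4387 0.12   0.1697] yaw 20.1 q6 85.2 -> yaw 20.0 shift [1.000e-04 1.317e-01 6.000e-04] turn [ 0.     0.001 -0.001] dist 0.132
```

```bash
python3 -m crank '0 .03 .0015 0 0 0;0 .065 .0015 0 0 0;0 .095 .0015 0 0 0;0 .115 .0015 0 0 0;0 .126 .0015 0 0 0;0 .13 .0015 0 0 0;0 .131 .0015 0 0 0;0 .131 .0015 0 0 0' -1; python3 -m crank '0 0 0 0 0 0;0 0 0 0 0 0;0 0 0 0 0 0;0 0 0 0 0 0;0 0 0 0 0 0;0 0 0 0 0 0;0 0 0 0 0 0;0 0 0 0 0 0' 1 40;  python3 -m crank '0 0 0 0 0 0;0 0 0 0 0 0;0 -.01 0 0 0 0;0 -.03 0 0 0 0;0 -.06 0 0 0 0;0 -.09 0 0 0 0;0 -.11 0 0 0 0;0 -.11 0 0 0 0'; python3 -c "
from h import *
go(.587,.3105,.15,20)"
```

```text
time: 25.25
ee_pos: [0.4388, 0.1219, 0.0404]
tcp_rot: [-90.0, -0.1, 20.0]
wrist_force: [0.4, -0.3, -0.1]
opening: 0.0858
time: 26.05
ee_pos: [0.4385, 0.122, 0.0403]
tcp_rot: [-90.0, -0.1, 20.0]
wrist_force: [-1.1, -0.6, 5.6]
opening: 0.0511
time: 26.85
ee_pos: [0.4393, 0.1222, 0.1526]
tcp_rot: [-90.0, -0.3, 20.0]
wrist_force: [0.9, 0.1, -2.2]
opening: 0.0507
at [0.4393 0.1222 0.1526] yaw 20.0 q6 85.5 -> yaw 20.0 shift [0.2032 0.0034 0.1264] turn [ 0.    -0.     0.004] dist 0.239
```

```bash
python3 -m crank '.015 0 .01 0 0 0;.05 0 .031 0 0 0;.088 0 .055 0 0 0;.126 0 .078 0 0 0;.16 0 .1 0 0 0;.185 0 .115 0 0 0;.2 0 .1245 0 0 0;.2032 0 .1264 0 0 0'; python3 -m crank '0 0 0 0 0 0;0 0 0 0 0 0'; python3 -c "
from h import *
go(.587,.3105,.043,20)"
```

```text
time: 27.65
ee_pos: [0.586, 0.3114, 0.1469]
tcp_rot: [-90.0, 0.2, 20.1]
wrist_force: [0.4, -0.7, -2.9]
opening: 0.0512
time: 27.85
ee_pos: [0.5853, 0.3094, 0.149]
tcp_rot: [-90.0, 0.1, 20.0]
wrist_force: [-0.3, 0.1, -1.1]
opening: 0.0515
at [0.5853 0.3094 0.149 ] yaw 20.0 q6 97.9 -> yaw 20.0 shift [0.0021 0.106  0.0005] turn [ 0.    -0.    -0.001] dist 0.106
```

```bash
python3 -m crank '.0015 .03 0 0 0 0;.0015 .06 0 0 0 0;.0015 .085 0 0 0 0;.0015 .097 0 0 0 0;.0015 .103 0 0 0 0;.0015 .105 0 0 0 0;.0015 .1065 0 0 0 0;.0015 .1065 0 0 0 0'; python3 -m crank '0 .001 0 0 0 0;0 .002 0 0 0 0;0 .003 0 0 0 0;0 .003 0 0 0 0'
```

```text
time: 28.65
ee_pos: [0.5878, 0.3109, 0.0441]
tcp_rot: [-90.0, -0.1, 20.0]
wrist_force: [0.1, -0.4, -2.4]
opening: 0.0507
time: 29.05
ee_pos: [0.5874, 0.3108, 0.0404]
tcp_rot: [-90.0, -0.0, 20.0]
wrist_force: [-0.5, 0.1, 1.0]
opening: 0.051
```

Touching. I'll seat it 1 mm more, release, rise, then back the arm out for a check from above.

```bash
python3 -m crank '0 .0007 0 0 0 0;0 .0012 0 0 0 0;0 .0012 0 0 0 0'; python3 -m crank '0 0 0 0 0 0;0 0 0 0 0 0;0 0 0 0 0 0;0 0 0 0 0 0;0 0 0 0 0 0;0 0 0 0 0 0;0 0 0 0 0 0' -1;python3 -m crank '0 -.02 0 0 0 0;0 -.06 0 0 0 0;0 -.1 0 0 0 0;0 -.15 0 0 0 0;0 -.19 0 0 0 0;0 -.19 0 0 0 0'; python3 -c "
from h import *
go(.33,.30,.3,20)"
```

```text
time: 29.35
ee_pos: [0.5874, 0.3108, 0.0403]
tcp_rot: [-90.0, -0.1, 20.0]
wrist_force: [-4.1, -2.2, 9.3]
opening: 0.051
time: 30.05
ee_pos: [0.5873, 0.3106, 0.0387]
tcp_rot: [-90.0, 0.0, 20.0]
wrist_force: [0.4, 0.1, -0.2]
opening: 0.0851
time: 30.65
ee_pos: [0.5886, 0.3114, 0.236]
tcp_rot: [-89.9, -0.6, 20.0]
wrist_force: [0.4, 1.7, 0.3]
opening: 0.0855
at [0.5886 0.3114 0.236 ] yaw 20.0 q6 97.9 -> yaw 20.0 shift [-0.2463 -0.0662  0.0778] turn [-0.001 -0.     0.01 ] dist 0.267
```

```bash
python3 -m crank '-.03 -.01 .01 0 0 0;-.07 -.02 .022 0 0 0;-.11 -.03 .035 0 0 0;-.15 -.04 .047 0 0 0;-.19 -.05 .06 0 0 0;-.22 -.06 .07 0 0 0;-.24 -.066 .076 0 0 0;-.24 -.066 .076 0 0 0'; python3 - <<'E'
from h import *
v={n:(vision.camera(n),vision.get_calibration(n)) for n in ('top','scene')}
for n in v: cv2.imwrite(f'pics/{n}9.png',v[n][0][:,:,::-1])
for n,p,t in (('round',(.5873,.3108,0),(.5865,.3105)),('square',(.4955,-.313,-.054),(.4965,-.3128)),('oblong',(.612,-.0925,-.24),(.6115,-.0922))):
    for k in v:
        q,e=fitlamp(n,p,[v[k]]); print(n,k,q.round(4),round(e),'off mm',((q[:2]-t)*1000).round(1))
c=v['top'][1]
for n,px,z in (('bottle',(286,129),.15),('jar',(387,322),.06),('spool',(479,157),.05)): pass
E
```

```text
time: 31.45
ee_pos: [0.334, 0.3, 0.2964]
tcp_rot: [-89.9, -0.1, 20.1]
wrist_force: [0.6, -0.2, 0.1]
opening: 0.0856
round top [0.5875 0.3106 0.0673] 92 off mm [1.  0.1]
round scene [0.5865 0.3108 0.0897] 70 off mm [0.  0.3]
square top [ 0.4956 -0.3146 -0.0505] 116 off mm [-0.9 -1.8]
square scene [ 0.4938 -0.3143 -0.0515] 88 off mm [-2.7 -1.5]
oblong top [ 0.6135 -0.0943 -0.2444] 63 off mm [ 2.  -2.1]
oblong scene [ 0.6125 -0.0943 -0.2099] 79 off mm [ 1.  -2.1]
```

View pics/top9.png

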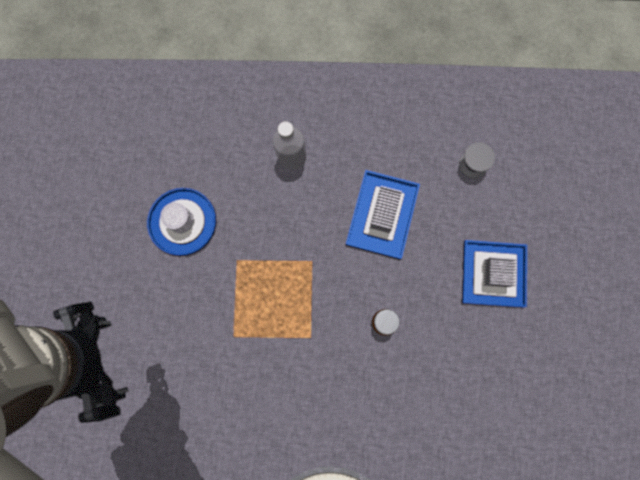

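View pics/scene9.png

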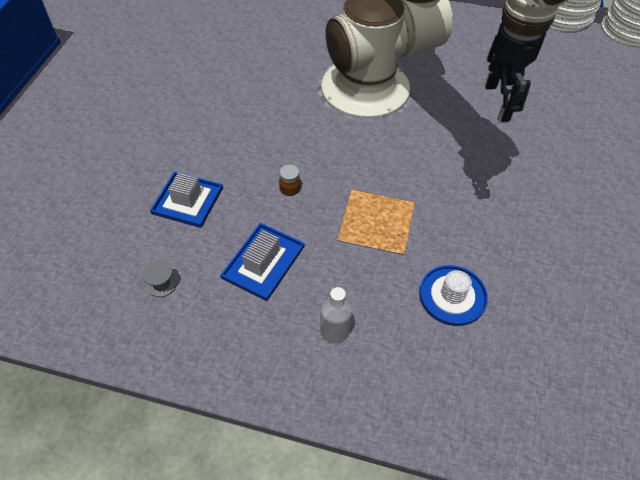

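All three lamps lie flat and centred in their own trays: round (181,221), square (496,273), oblong (383,212). The bottle, jar and spool are at the same pixels as at the start, and the arm is clear of everything. Handing in.

```bash
python3 -c "
from workcell import bot
print(bot.job_done())"
```

```text
the job is handed in; nothing more can be done
None
```

I moved all three downlights into the trays of their own shape and handed the job in at about 31.6 s of the 120 s. I parked the round lamp on the cork pad first, moved the square and oblong lamps, then put the round lamp in its tray.

- **Centring:** the last fits from the top and scene cameras put each lamp's centre within about 1 to 3 mm of its tray's centre. The limit is 12 mm.
- **Alignment:** the square and oblong lamps are within about 0.03 rad of their trays' sides; the limit is 0.2 rad. The top and scene cameras differed by about 0.03 rad on the oblong lamp's angle.
- **Flat and released:** I judged the lamps flat by eye in the final pictures. The gripper is open and well clear of everything.
- **Bystanders:** the bottle, jar and spool appear at the same pixels as at the start; I compared these by eye rather than measuring them again.
- **Contact force:** setting the lamps down gave wrist forces of at most about 17 N at the readings; the limit is 120 N.

No check failed, and the hand-in gave no verdict.

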